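# Press the bush into a clamp bar and hold the bar over its studs

### The job

Pull the sprung lever of the bench press all the way down, so that the ram drives the collar bush fully home in the wooden clamp bar, and let the lever come slowly back up under control. Then draw the bar out of the press, carry it over the saw guard without touching it to the sawing jig on the near side, and stop with it level and still about 15 mm above the tops of the jig's two studs, the bush over the thick stud and the slot over the thin one, touching neither. Finish while holding it there, so that I can slip washers onto the studs: do not let go of it, and leave the wooden offcut, the star knob and the tape measure where they lie.

Things in the scene. Friction and masses are not known exactly. Their poses are not given: they have to be found in the camera images.
- press: small grey lever press on a dark wooden board, fixed, between saw guard and rip fence. Origin on the table under the ram axis; z up, y along the board: column at y = -0.08 to -0.04, ram at 0, wooden packing under the bar's far end at 0.166 to 0.194. Board 120 mm wide (x), y = -0.105 to 0.205, 15 mm thick. Head: 50 mm wide, y = -0.082 to 0.034, from z = 0.156 to 0.22
- anvil (a point): top centre of the round steel anvil under the ram, 37 mm over the table, as is the packing; the bar lies on both. Two low cheeks stand beside the bar here (23 to 30 mm either side of its middle line, 26 mm long, 5 mm high)
- ram_foot (a point): centre of the underside of the ram's 30 mm round foot, 83 mm over the table at rest, 25 mm lower at full stroke. It hangs over the bush: with the bush home the bar can be raised only about 20 mm there, so draw it out along press +y by 80 mm or more before lifting it higher
- lever_ball (a point): centre of the black 30 mm ball on the end of the press lever (a 12 mm round bar that forks towards the pivot). At rest it is 172 mm to the press's -y side of the pivot and 120 mm above it. The fingers can pinch it from above along the hinge axis, and it turns between them while they go round the arc, or they can push it from above
- lever_pivot (a point): point on the lever's hinge axis, in the mid plane of the press, 186 mm over the table. The axis is the press's x axis; the ball circles it at 210 mm
- press_lever (a joint): lever angle in rad: 0 at rest (ball 35 degrees above level), 1.05 at its lower stop (25 degrees below level). A spring returns it, 3 N at the ball at rest to 6 N at the stop, a few N more while the bush goes in. Let go half way it snaps up at over 2.5 rad/s; within 0.1 rad of rest letting go does no harm. The ram goes down 24 mm per rad, the bush home in the last half rad
- bar: the clamp bar: pale wooden bar 220 x 40 x 18 mm (y, x, z) with two holes, about 0.13 to 0.25 kg, lying in the press along press y. Origin: centre of its underside; y along the bar from the bush end (-0.11) to the slot end (+0.11), z up
- bar_grip (a point): the free place to grip the bar, across its 40 mm width: on the bar's middle line 30 mm from its centre towards the slot end, at half its thickness. In the press the fingers have 13 mm of air under the bar's sides down to the board's top (22 mm) here
- bush_hole (a point): centre, at the bar's underside, of the 18 mm hole with the bush in it (12 mm bore), at y = -0.085 of the bar
- slot_hole (a point): centre, at the bar's underside, of the 9 x 22 mm slot (long way along the bar), at y = +0.085 of the bar
- bush (a joint): how far in m the steel collar bush (27 mm collar, 3 mm thick) is pushed in: 0 to 0.002 at the start (collar about 12 mm above the wood), 0.012 home with the collar on the wood. It is a tight fit, about 20 N at the ram, and stays where it is pushed
- jig: sawing jig, fixed on the table on the robot's side of the saw guard, at the left or the right: pale plywood base 120 x 260 x 12 mm (x, y, z), with a workpiece block (to z = 0.036) and a stop strip across its middle and two upright threaded studs 170 mm apart. Origin: centre of the underside; y from the thick stud to the thin one
- thick_stud_top (a point): top centre of the 10 mm stud with the larger hexagon nut, at y = -0.085 of the jig, 67 mm over the table
- thin_stud_top (a point): top centre of the 6 mm stud with the smaller nut, at y = +0.085 of the jig, 67 mm over the table
- saw_mid_guard: the saw's guard, fixed, between press and jig: blue arms and two solid clear plastic side panels, of which only the thin grey edge trim shows, at world x = 0.435 to 0.545, y = -0.35 to 0.52. Its panels and arms reach 0.222 m over the table, the knife at its left end (y = 0.45 to 0.54) 0.235. Beyond the press the rip fence, 111 mm high, has its face at x = 0.745
- stock: loose wooden offcut 70 x 160 x 45 mm lying on the near side, at the right or left, where the jig is not; leave it alone
- star_grip: loose yellow star knob 48 mm across, 26 mm high, in the middle near the robot; leave it alone
- tape: yellow tape measure 38 x 78 x 63 mm standing in the middle near the robot; leave it alone

How it is judged:
By the outcome, as a careful person would: the job done as asked, in the order asked, and still so for the second after the job is handed in, while the arm keeps its last pose, push and grip.
It also fails if it takes over 72 s, if anything falls off the work surface, if the arm or the gripper's body presses on something with over 40 N, if the wrist force passes 120 N, or if a joint passes its speed limit or range.

### The arm

A 6-joint arm with a two-finger parallel gripper is mounted at the origin on a cart in front of the work surface, level with it; the furniture and walls round the work are solid. World frame = base frame: x ahead of the robot, y to its left, z up, the work surface at z = 0. Lengths are in m, angles in rad, forces in N, time in s.
With the tool pointing down it reaches from about 0.225 to 0.875 m from the base axis. Payload 3.4 kg.
Tool frame: the origin (TCP) lies at the very end of the fingers, on their centre line; the grasp point (between the pads) lies behind it (manip.grasp_offset is the z of the grasp point in the tool frame, in m); z points along the fingers, y is the line along which they close (so a half turn about z gives the same grasp; the last joint's range is limited). The gripper opens to 85 mm and grips with 20 to 120 N. Pads are 22 mm wide; open, the fingers measure 114 mm over their backs; the gripper's body (76 mm by 85 mm) begins 54 mm behind the grasp point. The pads swing forward as they close: fully open they stand 13 mm farther back than shut.
Start: joints at [-0.121, 0.276, 1.505, -0, 1.361, -0.121], TCP at [0.575, -0, 0.231] pointing down, gripper open.
Joint ranges: [-2.89, 2.89], [-0.75, 2.08], [0.22, 2.7], [-1.18, 4.32], [0.11, 2.71], [-2.7, 2.7]. Speed limits (rad/s): [2.57, 2.57, 3.14, 3.14, 3.14, 3.14].

### API

Orientations are given as a unit quaternion [w, x, y, z].
In Python, from rig import manip gives the robot as it stands.
- The arm moves only by the shell command python3 -m pendant 'ROWS' [FORCE]. ROWS is JSON, a list of rows, each an object of numbers: "dx", "dy", "dz": the shift along the tool's x, y, z in m; "rx", "ry", "rz": the turn, a rotation vector about the tool's x, y, z in degrees; "hand": the finger opening in m, from 0 to 0.0854. In form: [{"dx": .., "dy": .., "dz": .., "rx": .., "ry": .., "rz": .., "hand": ..}, ...]. A call has 1 to 12 rows; each row shifts and turns the commanded pose from where the row before left it, along the tool's axes as they then stand; what a row does not reach is not made up. A row lasts 1/12 s, in which the tool goes at most 41.7 mm and 7.16 degrees, less where a joint would pass 70% of its speed; a pose out of reach is approached as far as the arm can. A call is refused whole if a number of a shift passes 0.0417 or a number of a turn 7.16, either way. A call with a gripper value outside its range is refused whole. The fingers move at their own pace and stop on an object; FORCE is the grip in N (left out, the last holds). Time passes only in rows, so rows that do not move let the fingers close. It gives the time, the measured TCP pose, the force, the opening and the grip force at its end, in the units of the state.
- manip.get_state(): the state, without advancing time (a new reading comes with each control period).
- manip.get_image(name): name is "scene" or "side" or "wrist"; returns a dict with "frame" (384x512x3 uint8, red, green, blue), "fx", "fy", "cx", "cy" (pixels), "distortion" ([k1, k2, p1, p2, k3] as OpenCV has them; the pictures are not rectified), "position" and "attitude" of the camera in the world; the wrist camera has in their place "mount" (4x4, takes a point from camera to tool coordinates, whose origin is the TCP and whose axes are the flange's). Camera axes: x right, y up, looking along -z (the intrinsics and any distortion apply to the point x, -y, -z); pixel columns grow to the right and rows downward; lengths in m; the calibration is good to about 2 mm. A picture is of the moment at which its call begins: read the wrist's pose just before it. There is no depth.
- manip.sign_off(): hands the job in; it is judged then, once.
The state is a dict: "clock": time; "qpos": joint angles; "qd": joint speeds; "effort": joint torques, N m; "position": TCP position; "ee_rot": TCP orientation; "contact_force": force on the tool from outside, world axes, zero at the start; "moment": the same for the moment, N m; "width": finger opening in m; "gripper_force": force on a finger pad.
Only numpy, scipy, OpenCV 4.12 (cv2) and the standard library are available. Lean on these libraries where they do the work, as an engineer would, in place of code of your own. Each camera call takes 0.05 s, during which the arm holds its last target. There are 200 camera calls.

## Working session

There is one attempt and no reset: what is moved stays moved. The work goes in short steps, Python scripts to look and compute and a shell command to move; the robot and the scene stay as the last step left them, time stands still between calls to the robot, and variables do not carry over. Pictures are saved under pics/ and viewed, at most 10 in all, crops included, and the job is handed in when it is done.

```bash
ls; mkdir -p pics; python3 - <<'E'
from rig import manip
import cv2
print(manip.get_state(), manip.grasp_offset)
for n in ("scene","side","wrist"):
    d=manip.get_image(n); f=d.pop("frame"); cv2.imwrite(f"pics/{n}0.png",cv2.resize(f[:,:,::-1],(800,600),interpolation=cv2.INTER_CUBIC)); print(n,d)
E
```

```text
pics
{'clock': 0.0, 'qpos': array([-1.21037800e-01,  2.76565522e-01,  1.50615190e+00,  3.35173196e-06,
        1.36070996e+00, -1.21038279e-01]), 'qd': array([-0.00136893,  0.0012487 ,  0.0005626 ,  0.00143736, -0.00011863,
       -0.00040224]), 'effort': array([ 6.20495921e-04, -4.16768074e+01, -2.45808578e+01, -1.52056768e-04,
        1.11346930e-02,  1.69860516e-05]), 'position': array([5.74455546e-01, 4.03028800e-05, 2.30449052e-01]), 'ee_rot': array([-7.23263119e-04,  7.07106563e-01,  7.07106405e-01, -5.64316868e-04]), 'contact_force': array([-0.0282471 ,  0.23240318,  0.99549625]), 'moment': array([-0.01510778, -0.01427465, -0.0150925 ]), 'gripper_force': 0.0, 'width': 0.08549512742748089} -0.0187
scene {'fx': 436.6397768037545, 'fy': 436.6397768037545, 'cx': 257.94562373323987, 'cy': 192.4197723539306, 'distortion': array([0.04956768, 0.        , 0.        , 0.        , 0.        ]), 'position': array([-0.16419124,  0.59826158,  1.17881104]), 'attitude': array([-0.3627884 , -0.14168672,  0.32757072,  0.86081756])}
side {'fx': 362.8158325358638, 'fy': 362.8158325358638, 'cx': 253.21856344850156, 'cy': 187.29389944637552, 'distortion': array([-0.05679839,  0.        ,  0.        ,  0.        ,  0.        ]), 'position': array([ 0.17729108, -0.90356438,  0.97370871]), 'attitude': array([ 0.89543316,  0.41360404, -0.07568351, -0.14629818])}
wrist {'fx': 344.6568269460002, 'fy': 344.6568269460002, 'cx': 259.11237709970277, 'cy': 195.60860224979493, 'distortion': array([-0.08212784,  0.        ,  0.        ,  0.        ,  0.        ]), 'mount': array([[ 1.09984389e-03,  9.46693257e-01,  3.22134548e-01,
         8.30733508e-02],
       [ 9.99998962e-01, -1.34119774e-03,  5.27295547e-04,
        -4.62819130e-04],
       [ 9.31233267e-04,  3.22133633e-01, -9.46693749e-01,
        -1.43613160e-01],
       [ 0.00000000e+00,  0.00000000e+00,  0.00000000e+00,
         1.00000000e+00]])}
```

View pics/scene0.png

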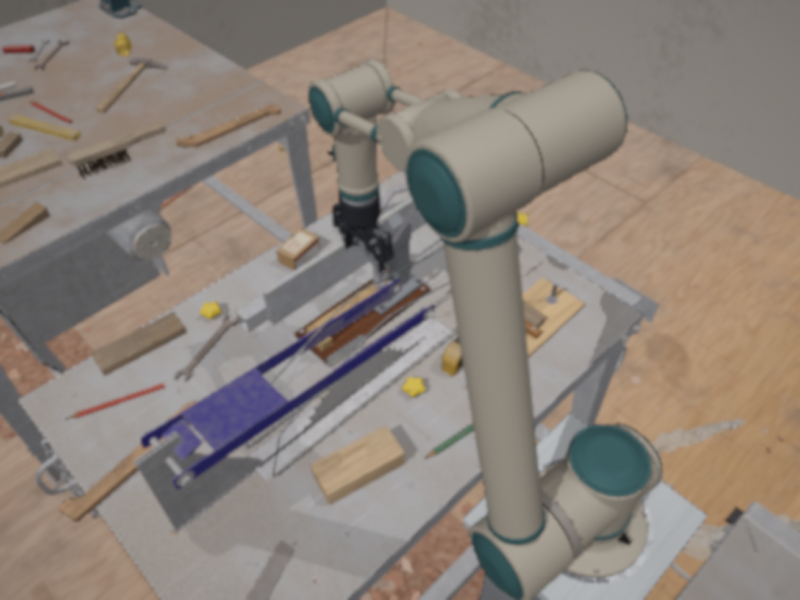

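View pics/side0.png

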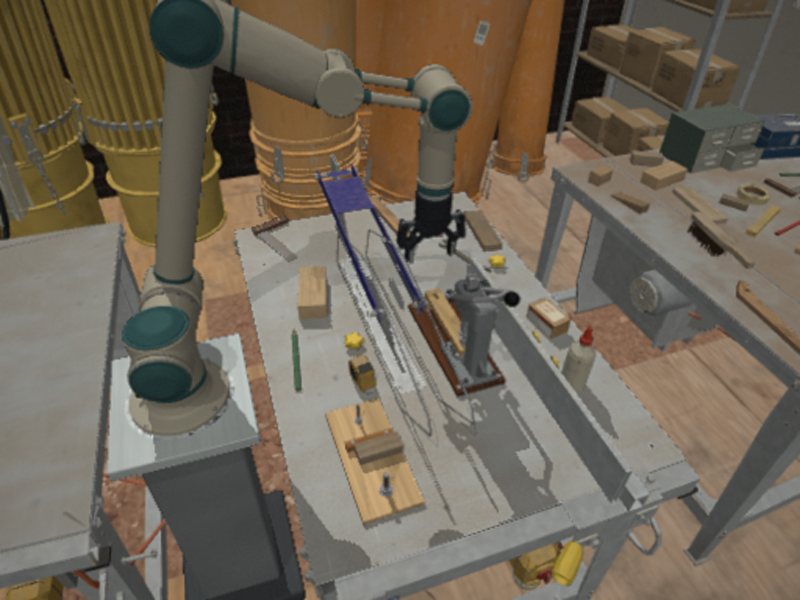

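```bash
cat > h.py <<'E'
import numpy as np, cv2
from scipy.spatial.transform import Rotation as R
from rig import manip
def q2R(q): return R.from_quat([q[1],q[2],q[3],q[0]]).as_matrix()
def cam(name):
    s=manip.get_state(); d=manip.get_image(name)
    if 'mount' in d:
        M=d['mount']; Rt=q2R(s['ee_rot']); d['R']=Rt@M[:3,:3]; d['t']=s['position']+Rt@M[:3,3]
    else: d['R']=q2R(d['attitude']); d['t']=np.array(d['position'])
    d['K']=np.array([[d['fx'],0,d['cx']],[0,d['fy'],d['cy']],[0,0,1]]); return d
F=np.diag([1.,-1,-1])
def proj(d,P):
    A=F@d['R'].T; r,_=cv2.Rodrigues(A); p,_=cv2.projectPoints(np.atleast_2d(np.asarray(P,float)),r,-A@d['t'],d['K'],np.array(d['distortion'])); return p[:,0]
def atz(d,uv,z):
    n=cv2.undistortPoints(np.array(uv,float).reshape(-1,1,2),d['K'],np.array(d['distortion']))[:,0]
    v=(d['R']@F@np.c_[n,np.ones(len(n))].T).T
    return d['t']+v*((np.asarray(z)-d['t'][2])/v[:,2])[:,None]
def save(d,name,c0,r0,c1,r1,k):
    im=d['frame'][r0:r1,c0:c1,::-1]; cv2.imwrite('pics/'+name,cv2.resize(im,None,fx=k,fy=k,interpolation=cv2.INTER_CUBIC))
E
python3 - <<'E'
from h import *
d=cam('side'); save(d,'s1.png',200,165,345,340,3.4)
d=cam('wrist'); save(d,'w1.png',0,0,512,384,1.56)
E
```

```text
(no output)
```

View pics/s1.png

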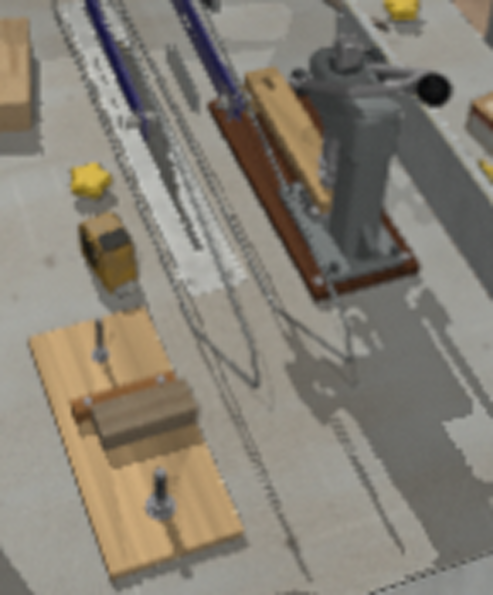

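View pics/w1.png

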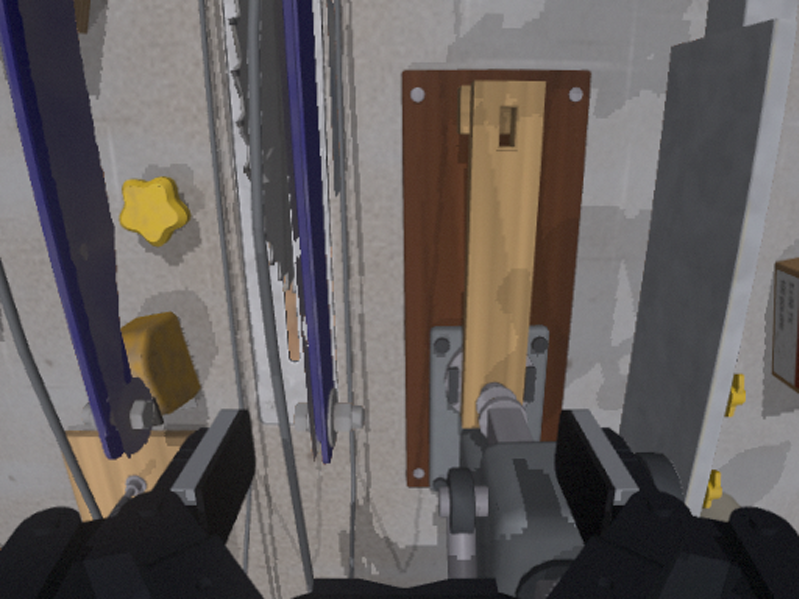

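```bash
cat >> h.py <<'E'
from scipy.optimize import least_squares
def fit(d,L,uv,x0):
    L=np.array(L,float);uv=np.array(uv,float)
    def W(p):
        c,s=np.cos(p[2]),np.sin(p[2]); return np.c_[p[0]+c*L[:,0]-s*L[:,1],p[1]+s*L[:,0]+c*L[:,1],L[:,2]]
    r=least_squares(lambda p:(proj(d,W(p))-uv).ravel(),x0)
    print(np.round(r.x,4),'deg',np.round(np.degrees(r.x[2]),2)); print(np.round(r.fun.reshape(-1,2),1).tolist()); return r.x
E
python3 - <<'E'
from h import *
w=cam('wrist'); s=cam('side')
k=1.56
print('board');fit(w,[[-.06,.205,.015],[.06,.205,.015],[-.06,-.105,.015]],np.array([[403,70],[591,70],[406,487]])/k,[.63,0,0])
print('bar edges', np.round(atz(w,np.array([[474,81],[546,82],[508,107],[508,150],[464,425]])/k,[.055]*5),4).tolist())
k=3.4;o=np.array([200,165])
print('jig');fit(s,[[-.06,.13,.012],[.06,.13,.012],[.06,-.13,.012],[-.06,-.13,.012],[0,-.085,.067],[0,.085,.067]],np.array([[30,340],[143,310],[243,530],[113,573],[160,472],[99,322]])/k+o,[.3,-.3,0])
print('ball on z=.306',atz(s,np.array([[433,90]])/k+o,[.306]))
print(proj(w,atz(s,np.array([[433,90]])/k+o,[.306]))*1.56)
E
```

```text
board
[ 0.6345 -0.0885  0.0112] deg 0.64
[[-0.9, -0.1], [0.8, 0.2], [0.1, -0.0]]
bar edges [[0.6128, 0.1065, 0.055], [0.6533, 0.1065, 0.055], [0.6325, 0.0927, 0.055], [0.6338, 0.069, 0.055], [0.6149, -0.112, 0.055]]
jig
[ 0.3542 -0.2866  0.0282] deg 1.62
[[-0.9, -0.7], [0.4, -1.6], [0.9, 0.4], [-0.6, 1.3], [0.4, 0.3], [-0.1, -0.6]]
ball on z=.306 [[ 0.63588103 -0.24328268  0.306     ]]
[[550.43670341 990.86957577]]
```

```bash
python3 -m pendant '[{"dz":-0.035},{"dz":-0.035},{"dz":-0.035},{"dz":-0.035},{"dx":-0.03,"dy":0.0077,"hand":0.06},{"dx":-0.03,"dy":0.0077},{"dx":-0.03,"dy":0.0077},{"dx":-0.03,"dy":0.0077},{"dx":-0.03,"dy":0.0077},{"dx":-0.03,"dy":0.0077},{"dx":-0.03,"dy":0.0077},{"dx":-0.03,"dy":0.0077}]' 40
python3 - <<'E'
from h import *
w=cam('wrist'); s=cam('side')
a=s['frame'][165:340,200:345,::-1]; b=w['frame'][:,:,::-1]
a=cv2.resize(a,None,fx=2.2,fy=2.2); im=np.zeros((385,800,3),np.uint8); im[:,:319]=a[:385,:319]; b=cv2.resize(b,(480,360)); im[:360,320:]=b
cv2.imwrite('pics/c2.png',im)
E
```

```text
invalid input
```

View pics/c2.png

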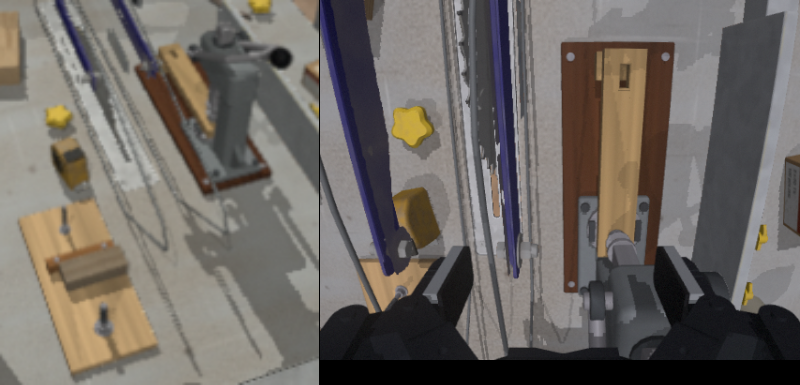

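The arm has not moved: the picture shows the same view as before and the call was refused. I'll test the row format.

```bash
python3 -m pendant '[{"dx":0,"dy":0,"dz":-0.035,"rx":0,"ry":0,"rz":0,"hand":0.085}]' 40; python3 -m pendant '[{"dz":-0.035}]'; python3 -m pendant '[{"dz":-0.035,"hand":0.085}]'
```

```text
clock: 0.53
position: [0.5707, 0.0004, 0.2598]
ee_rot: [-0.006, 0.707, 0.707, -0.005]
contact_force: [-0.6, -0.8, -1.6]
width: 0.0853
gripper_force: 0.0invalid input
invalid input
```

All seven keys are required, so I'll write complete rows.

```bash
python3 -m pendant '[{"dx":0,"dy":0,"dz":-0.035,"rx":0,"ry":0,"rz":0,"hand":0.06},{"dx":0,"dy":0,"dz":-0.035,"rx":0,"ry":0,"rz":0,"hand":0.06},{"dx":0,"dy":0,"dz":-0.035,"rx":0,"ry":0,"rz":0,"hand":0.06},{"dx":-0.03,"dy":0.0077,"dz":0,"rx":0,"ry":0,"rz":0,"hand":0.06},{"dx":-0.03,"dy":0.0077,"dz":0,"rx":0,"ry":0,"rz":0,"hand":0.06},{"dx":-0.03,"dy":0.0077,"dz":0,"rx":0,"ry":0,"rz":0,"hand":0.06},{"dx":-0.03,"dy":0.0077,"dz":0,"rx":0,"ry":0,"rz":0,"hand":0.06},{"dx":-0.03,"dy":0.0077,"dz":0,"rx":0,"ry":0,"rz":0,"hand":0.06},{"dx":-0.03,"dy":0.0077,"dz":0,"rx":0,"ry":0,"rz":0,"hand":0.06},{"dx":-0.03,"dy":0.0077,"dz":0,"rx":0,"ry":0,"rz":0,"hand":0.06},{"dx":-0.03,"dy":0.0077,"dz":0,"rx":0,"ry":0,"rz":0,"hand":0.06},{"dx":0,"dy":0,"dz":0,"rx":0,"ry":0,"rz":0,"hand":0.06}]' 40
python3 - <<'E'
from h import *
print(manip.get_state()['position'],manip.get_state()['ee_rot'])
w=cam('wrist'); s=cam('side')
a=s['frame'][165:265,250:345,::-1]; b=w['frame'][:,:,::-1]
a=cv2.resize(a,None,fx=3.3,fy=3.3); im=np.zeros((400,800,3),np.uint8); im[:330,:313]=a[:330,:313]; b=cv2.resize(b,(480,360)); im[:360,320:]=b
cv2.imwrite('pics/c3.png',im)
E
```

```text
clock: 1.53
position: [0.6374, -0.2463, 0.3692]
ee_rot: [0.001, 0.709, 0.705, -0.002]
contact_force: [-0.3, 0.1, -0.9]
width: 0.0597
gripper_force: 0.0
[ 0.63742013 -0.24629837  0.36921181] [ 0.00073022  0.70907601  0.70512998 -0.00154837]
```

View pics/c3.png

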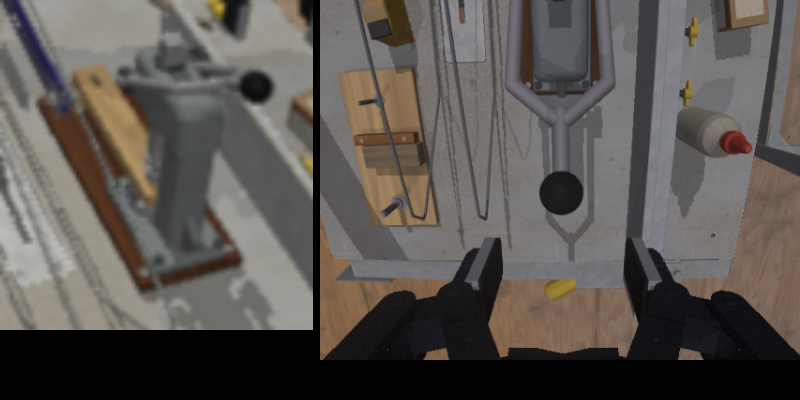

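```bash
python3 - <<'E'
from h import *
w=cam('wrist'); s=cam('side')
pw=(np.array([[561,193.]])-[320,0])*512/480; ps=np.array([[257,87.]])/3.3+[250,165]
r=least_squares(lambda P:np.r_[(proj(w,P)-pw).ravel(),(proj(s,P)-ps).ravel()],[.636,-.243,.306]); print('ball',r.x,r.fun)
uv=(np.array([[342,71],[407,68],[438,222],[373,225],[384,214],[362,102.]])-[320,0])*512/480
fit(w,[[-.06,.13,.012],[.06,.13,.012],[.06,-.13,.012],[-.06,-.13,.012],[0,-.085,.067],[0,.085,.067]],uv,[.354,-.287,0])
E
```

```text
ball [ 0.63487242 -0.23753599  0.30175248] [ 0.41460034  0.22216595 -2.00704001  0.04778573]
[ 0.3536 -0.2745  0.0368] deg 2.11
[[-3.2, 1.3], [5.5, -2.0], [0.3, 1.6], [0.4, 0.1], [-0.3, -0.4], [-2.7, 0.1]]
```

The left panel shows the ball at (257,87). The right panel, from the wrist, shows the ball at (561,193) between the fingers, with the forked lever above it and the jig at the left, partly hidden by the guard. I'll lower and pinch the ball.

```bash
python3 -m pendant '[{"dx":0.005,"dy":-0.0015,"dz":0.017,"rx":0,"ry":0,"rz":0,"hand":0.06},{"dx":0,"dy":0,"dz":0.017,"rx":0,"ry":0,"rz":0,"hand":0.06},{"dx":0,"dy":0,"dz":0.017,"rx":0,"ry":0,"rz":0,"hand":0.06},{"dx":0,"dy":0,"dz":0.017,"rx":0,"ry":0,"rz":0,"hand":0.06},{"dx":0,"dy":0,"dz":0.017,"rx":0,"ry":0,"rz":0,"hand":0.06},{"dx":0,"dy":0,"dz":0,"rx":0,"ry":0,"rz":0,"hand":0.06},{"dx":0,"dy":0,"dz":0,"rx":0,"ry":0,"rz":0,"hand":0.02},{"dx":0,"dy":0,"dz":0,"rx":0,"ry":0,"rz":0,"hand":0.02},{"dx":0,"dy":0,"dz":0,"rx":0,"ry":0,"rz":0,"hand":0.02},{"dx":0,"dy":0,"dz":0,"rx":0,"ry":0,"rz":0,"hand":0.02},{"dx":0,"dy":0,"dz":0,"rx":0,"ry":0,"rz":0,"hand":0.02},{"dx":0,"dy":0,"dz":0,"rx":0,"ry":0,"rz":0,"hand":0.02}]' 40; python3 - <<'E'
from h import *
# arc rows: tool leaning with lever; ball fixed at grasp point in tool
yp,zp,r=-.071,.186,.21
def pts(a0,a1,l0,l1,n,off=-.022):
    P=[]
    for i in range(n+1):
        a=np.radians(35-(a0+(a1-a0)*i/n)*180/np.pi); l=np.radians(l0+(l1-l0)*i/n)
        b=np.array([yp-r*np.cos(a),zp+r*np.sin(a)])
        x=np.array([np.cos(l),np.sin(l)]); z=np.array([np.sin(l),-np.cos(l)]) # tool x,z in (y,z) world
        P.append((b-off*z,x,z))
    for i in range(n):
        d=P[i+1][0]-P[i][0]; print(i,round(d@P[i][1],4),round(d@P[i][2],4),np.round(P[i+1][0],4))
pts(0,1.05,0,30,24)
E
```

```text
clock: 2.73
position: [0.6361, -0.235, 0.2879]
ee_rot: [0.002, 0.707, 0.707, 0.001]
contact_force: [1.6, 1.7, 4.1]
width: 0.0276
gripper_force: 39.3
0 -0.0046 0.0076 [-0.2476  0.2768]
1 -0.0045 0.0077 [-0.2519  0.269 ]
2 -0.0043 0.0079 [-0.2559  0.2609]
3 -0.0041 0.008 [-0.2594  0.2527]
4 -0.0039 0.0081 [-0.2627  0.2444]
5 -0.0038 0.0081 [-0.2655  0.2359]
6 -0.0036 0.0082 [-0.268   0.2272]
7 -0.0034 0.0083 [-0.2701  0.2185]
8 -0.0032 0.0084 [-0.2718  0.2097]
9 -0.003 0.0085 [-0.2731  0.2007]
10 -0.0028 0.0086 [-0.274   0.1918]
11 -0.0027 0.0086 [-0.2745  0.1828]
12 -0.0025 0.0087 [-0.2747  0.1737]
13 -0.0023 0.0088 [-0.2744  0.1647]
14 -0.0021 0.0088 [-0.2737  0.1556]
15 -0.0019 0.0089 [-0.2726  0.1466]
16 -0.0017 0.0089 [-0.2712  0.1377]
17 -0.0015 0.009 [-0.2693  0.1288]
18 -0.0013 0.009 [-0.2671  0.12  ]
19 -0.0011 0.009 [-0.2644  0.1112]
20 -0.0009 0.0091 [-0.2614  0.1026]
21 -0.0007 0.0091 [-0.258   0.0942]
22 -0.0005 0.0091 [-0.2542  0.0858]
23 -0.0003 0.0091 [-0.2501  0.0777]
```

```bash
python3 -m pendant '[{"dx":0,"dy":0,"dz":0,"rx":0,"ry":0,"rz":0,"hand":0.045},{"dx":0,"dy":0,"dz":0,"rx":0,"ry":0,"rz":0,"hand":0.045},{"dx":-0.005,"dy":0,"dz":0.004,"rx":0,"ry":0,"rz":0,"hand":0.045},{"dx":0,"dy":0,"dz":0,"rx":0,"ry":0,"rz":0,"hand":0.045},{"dx":0,"dy":0,"dz":0,"rx":0,"ry":0,"rz":0,"hand":0.045}]' 40; python3 -m pendant '[{"dx":0,"dy":0,"dz":0,"rx":0,"ry":0,"rz":0,"hand":0.02},{"dx":0,"dy":0,"dz":0,"rx":0,"ry":0,"rz":0,"hand":0.02},{"dx":0,"dy":0,"dz":0,"rx":0,"ry":0,"rz":0,"hand":0.02},{"dx":0,"dy":0,"dz":0,"rx":0,"ry":0,"rz":0,"hand":0.02},{"dx":0,"dy":0,"dz":0,"rx":0,"ry":0,"rz":0,"hand":0.02}]' 40
```

```text
clock: 3.15
position: [0.6346, -0.2405, 0.2812]
ee_rot: [-0.001, 0.707, 0.707, -0.0]
contact_force: [0.2, 0.5, -0.4]
width: 0.0451
gripper_force: 0.0
clock: 3.57
position: [0.6361, -0.2402, 0.2823]
ee_rot: [0.001, 0.707, 0.707, 0.001]
contact_force: [4.5, -1.5, -2.5]
width: 0.028
gripper_force: 39.4
```

```bash
python3 -m pendant '[{"dx":-0.0046,"dy":0,"dz":0.0076,"rx":0,"ry":1.25,"rz":0,"hand":0.02},{"dx":-0.0045,"dy":0,"dz":0.0077,"rx":0,"ry":1.25,"rz":0,"hand":0.02},{"dx":-0.0043,"dy":0,"dz":0.0079,"rx":0,"ry":1.25,"rz":0,"hand":0.02},{"dx":-0.0041,"dy":0,"dz":0.008,"rx":0,"ry":1.25,"rz":0,"hand":0.02},{"dx":-0.0039,"dy":0,"dz":0.0081,"rx":0,"ry":1.25,"rz":0,"hand":0.02},{"dx":-0.0038,"dy":0,"dz":0.0081,"rx":0,"ry":1.25,"rz":0,"hand":0.02}]' 40
```

```text
clock: 4.07
position: [0.6364, -0.2626, 0.2335]
ee_rot: [-0.046, 0.706, 0.705, 0.049]
contact_force: [5.8, 2.6, 4.8]
width: 0.0276
gripper_force: 39.9
```

```bash
python3 -m pendant '[{"dx":-0.0036,"dy":0,"dz":0.0082,"rx":0,"ry":1.25,"rz":0,"hand":0.02},{"dx":-0.0034,"dy":0,"dz":0.0083,"rx":0,"ry":1.25,"rz":0,"hand":0.02},{"dx":-0.0032,"dy":0,"dz":0.0084,"rx":0,"ry":1.25,"rz":0,"hand":0.02},{"dx":-0.003,"dy":0,"dz":0.0085,"rx":0,"ry":1.25,"rz":0,"hand":0.02},{"dx":-0.0028,"dy":0,"dz":0.0086,"rx":0,"ry":1.25,"rz":0,"hand":0.02},{"dx":-0.0027,"dy":0,"dz":0.0086,"rx":0,"ry":1.25,"rz":0,"hand":0.02},{"dx":-0.0025,"dy":0,"dz":0.0087,"rx":0,"ry":1.25,"rz":0,"hand":0.02},{"dx":-0.0023,"dy":0,"dz":0.0088,"rx":0,"ry":1.25,"rz":0,"hand":0.02}]' 40
```

```text
clock: 4.73
position: [0.6365, -0.2718, 0.163]
ee_rot: [-0.107, 0.699, 0.698, 0.11]
contact_force: [5.8, 1.0, 8.6]
width: 0.0278
gripper_force: 40.7
```

```bash
python3 -m pendant '[{"dx":-0.0021,"dy":0,"dz":0.0088,"rx":0,"ry":1.25,"rz":0,"hand":0.02},{"dx":-0.0019,"dy":0,"dz":0.0089,"rx":0,"ry":1.25,"rz":0,"hand":0.02},{"dx":-0.0017,"dy":0,"dz":0.0089,"rx":0,"ry":1.25,"rz":0,"hand":0.02},{"dx":-0.0015,"dy":0,"dz":0.009,"rx":0,"ry":1.25,"rz":0,"hand":0.02},{"dx":-0.0013,"dy":0,"dz":0.009,"rx":0,"ry":1.25,"rz":0,"hand":0.02},{"dx":-0.0011,"dy":0,"dz":0.009,"rx":0,"ry":1.25,"rz":0,"hand":0.02}]' 40
```

```text
clock: 5.23
position: [0.6365, -0.2628, 0.1102]
ee_rot: [-0.152, 0.691, 0.69, 0.156]
contact_force: [4.1, -0.5, 9.3]
width: 0.0278
gripper_force: 41.4
```

```bash
python3 -m pendant '[{"dx":-0.0009,"dy":0,"dz":0.0091,"rx":0,"ry":1.25,"rz":0,"hand":0.02},{"dx":-0.0007,"dy":0,"dz":0.0091,"rx":0,"ry":1.25,"rz":0,"hand":0.02},{"dx":-0.0005,"dy":0,"dz":0.0091,"rx":0,"ry":1.25,"rz":0,"hand":0.02},{"dx":-0.0003,"dy":0,"dz":0.0091,"rx":0,"ry":1.25,"rz":0,"hand":0.02},{"dx":0,"dy":0,"dz":0.003,"rx":0,"ry":0,"rz":0,"hand":0.02},{"dx":0,"dy":0,"dz":0,"rx":0,"ry":0,"rz":0,"hand":0.02}]' 60
```

```text
clock: 5.73
position: [0.6364, -0.2472, 0.0731]
ee_rot: [-0.182, 0.684, 0.682, 0.185]
contact_force: [4.5, -2.5, 7.0]
width: 0.0273
gripper_force: 59.3
```

```bash
python3 -m pendant '[{"dx":0.0005,"dy":0,"dz":0.003,"rx":0,"ry":0,"rz":0,"hand":0.02},{"dx":0,"dy":0,"dz":0,"rx":0,"ry":0,"rz":0,"hand":0.02}]'; python3 -m pendant '[{"dx":0.0005,"dy":0,"dz":0.003,"rx":0,"ry":0,"rz":0,"hand":0.02},{"dx":0,"dy":0,"dz":0,"rx":0,"ry":0,"rz":0,"hand":0.02}]'
python3 - <<'E'
from h import *
s=cam('side'); save(s,'s4.png',250,165,345,265,5)
E
```

```text
clock: 5.9
position: [0.6364, -0.2465, 0.0714]
ee_rot: [-0.181, 0.684, 0.682, 0.184]
contact_force: [3.8, -4.5, 6.8]
width: 0.0272
gripper_force: 59.5
clock: 6.07
position: [0.6365, -0.2464, 0.071]
ee_rot: [-0.179, 0.684, 0.683, 0.184]
contact_force: [1.8, -8.8, 13.2]
width: 0.0274
gripper_force: 60.0
```

View pics/s4.png

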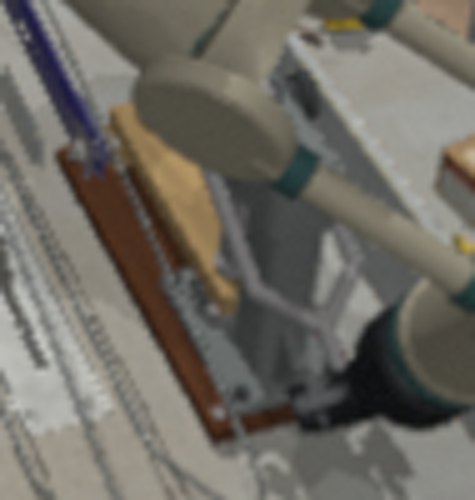

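The lever is down in the picture, its fork sloping from about (225,220) to the gripper at (320,390). The position has stalled while the force climbs, so it is at the stop. One more nudge to confirm, then I'll work out the return.

```bash
python3 -m pendant '[{"dx":0,"dy":0,"dz":0.004,"rx":0,"ry":0,"rz":0,"hand":0.02},{"dx":0,"dy":0,"dz":0,"rx":0,"ry":0,"rz":0,"hand":0.02},{"dx":0,"dy":0,"dz":0,"rx":0,"ry":0,"rz":0,"hand":0.02}]'
```

```text
clock: 6.37
position: [0.6366, -0.2461, 0.0703]
ee_rot: [-0.178, 0.684, 0.683, 0.184]
contact_force: [-0.7, -13.1, 24.6]
width: 0.0276
gripper_force: 60.7
```

```bash
python3 - <<'E'
from h import *
yp,zp,r,off,n=-.071,.186,.21,-.0235,30
f=lambda i:(np.radians(-25+60*i/n),np.radians(30-30*i/n))
def P(i):
    a,l=f(i); b=np.array([yp-r*np.cos(a),zp+r*np.sin(a)]); z=np.array([np.sin(l),-np.cos(l)]); return b-off*z,np.array([np.cos(l),np.sin(l)]),z
for i in range(n):
    p,x,z=P(i); d=P(i+1)[0]-p; print(i,round(d@x,4),round(d@z,4),end='; ')
E
python3 -m pendant '[{"dx":-0.001,"dy":0,"dz":-0.004,"rx":0,"ry":0,"rz":0,"hand":0.02},{"dx":0,"dy":0,"dz":-0.004,"rx":0,"ry":0,"rz":0,"hand":0.02},{"dx":0,"dy":0,"dz":-0.003,"rx":0,"ry":0,"rz":0,"hand":0.02}]'
```

```text
0 0.0004 -0.0073; 1 0.0005 -0.0073; 2 0.0006 -0.0073; 3 0.0007 -0.0072; 4 0.0009 -0.0072; 5 0.001 -0.0072; 6 0.0011 -0.0072; 7 0.0012 -0.0071; 8 0.0014 -0.0071; 9 0.0015 -0.0071; 10 0.0016 -0.007; 11 0.0017 -0.007; 12 0.0019 -0.007; 13 0.002 -0.0069; 14 0.0021 -0.0069; 15 0.0022 -0.0068; 16 0.0023 -0.0068; 17 0.0025 -0.0068; 18 0.0026 -0.0067; 19 0.0027 -0.0066; 20 0.0028 -0.0066; 21 0.0029 -0.0065; 22 0.003 -0.0065; 23 0.0031 -0.0064; 24 0.0033 -0.0064; 25 0.0034 -0.0063; 26 0.0035 -0.0062; 27 0.0036 -0.0062; 28 0.0037 -0.0061; 29 0.0038 -0.006; clock: 6.62
position: [0.6364, -0.2484, 0.0755]
ee_rot: [-0.181, 0.684, 0.682, 0.185]
contact_force: [4.6, -0.8, 6.3]
width: 0.0275
gripper_force: 59.3
```

```bash
python3 -m pendant '[{"dx":0.0004,"dy":0,"dz":-0.0073,"rx":0,"ry":-1,"rz":0,"hand":0.02},{"dx":0.0005,"dy":0,"dz":-0.0073,"rx":0,"ry":-1,"rz":0,"hand":0.02},{"dx":0.0006,"dy":0,"dz":-0.0073,"rx":0,"ry":-1,"rz":0,"hand":0.02},{"dx":0.0007,"dy":0,"dz":-0.0072,"rx":0,"ry":-1,"rz":0,"hand":0.02},{"dx":0.0009,"dy":0,"dz":-0.0072,"rx":0,"ry":-1,"rz":0,"hand":0.02},{"dx":0.001,"dy":0,"dz":-0.0072,"rx":0,"ry":-1,"rz":0,"hand":0.02},{"dx":0.0011,"dy":0,"dz":-0.0072,"rx":0,"ry":-1,"rz":0,"hand":0.02},{"dx":0.0012,"dy":0,"dz":-0.0071,"rx":0,"ry":-1,"rz":0,"hand":0.02},{"dx":0.0014,"dy":0,"dz":-0.0071,"rx":0,"ry":-1,"rz":0,"hand":0.02},{"dx":0.0015,"dy":0,"dz":-0.0071,"rx":0,"ry":-1,"rz":0,"hand":0.02}]'
```

```text
clock: 7.45
position: [0.6366, -0.2705, 0.1429]
ee_rot: [-0.121, 0.697, 0.696, 0.124]
contact_force: [5.8, -0.6, 3.6]
width: 0.0278
gripper_force: 59.1
```

```bash
python3 -m pendant '[{"dx":0.0016,"dy":0,"dz":-0.007,"rx":0,"ry":-1,"rz":0,"hand":0.02},{"dx":0.0017,"dy":0,"dz":-0.007,"rx":0,"ry":-1,"rz":0,"hand":0.02},{"dx":0.0019,"dy":0,"dz":-0.007,"rx":0,"ry":-1,"rz":0,"hand":0.02},{"dx":0.002,"dy":0,"dz":-0.0069,"rx":0,"ry":-1,"rz":0,"hand":0.02},{"dx":0.0021,"dy":0,"dz":-0.0069,"rx":0,"ry":-1,"rz":0,"hand":0.02},{"dx":0.0022,"dy":0,"dz":-0.0068,"rx":0,"ry":-1,"rz":0,"hand":0.02},{"dx":0.0023,"dy":0,"dz":-0.0068,"rx":0,"ry":-1,"rz":0,"hand":0.02},{"dx":0.0025,"dy":0,"dz":-0.0068,"rx":0,"ry":-1,"rz":0,"hand":0.02},{"dx":0.0026,"dy":0,"dz":-0.0067,"rx":0,"ry":-1,"rz":0,"hand":0.02},{"dx":0.0027,"dy":0,"dz":-0.0066,"rx":0,"ry":-1,"rz":0,"hand":0.02}]'
```

```text
clock: 8.28
position: [0.6365, -0.2698, 0.2143]
ee_rot: [-0.058, 0.705, 0.704, 0.061]
contact_force: [5.4, -3.9, 3.9]
width: 0.0276
gripper_force: 58.7
```

```bash
python3 -m pendant '[{"dx":0.0028,"dy":0,"dz":-0.0066,"rx":0,"ry":-1,"rz":0,"hand":0.02},{"dx":0.0029,"dy":0,"dz":-0.0065,"rx":0,"ry":-1,"rz":0,"hand":0.02},{"dx":0.003,"dy":0,"dz":-0.0065,"rx":0,"ry":-1,"rz":0,"hand":0.02},{"dx":0.0031,"dy":0,"dz":-0.0064,"rx":0,"ry":-1,"rz":0,"hand":0.02},{"dx":0.0033,"dy":0,"dz":-0.0064,"rx":0,"ry":-1,"rz":0,"hand":0.02},{"dx":0.0034,"dy":0,"dz":-0.0063,"rx":0,"ry":-1,"rz":0,"hand":0.02},{"dx":0.0035,"dy":0,"dz":-0.0062,"rx":0,"ry":-1,"rz":0,"hand":0.02},{"dx":0.0036,"dy":0,"dz":-0.0062,"rx":0,"ry":-1,"rz":0,"hand":0.02},{"dx":0.0037,"dy":0,"dz":-0.0061,"rx":0,"ry":-1,"rz":0,"hand":0.02},{"dx":0.0038,"dy":0,"dz":-0.006,"rx":0,"ry":-1,"rz":0,"hand":0.02},{"dx":0,"dy":0,"dz":0,"rx":0,"ry":0,"rz":0,"hand":0.02},{"dx":0,"dy":0,"dz":0,"rx":0,"ry":0,"rz":0,"hand":0.02}]'
```

```text
clock: 9.28
position: [0.6361, -0.2426, 0.2798]
ee_rot: [0.002, 0.707, 0.707, -0.001]
contact_force: [5.3, -2.7, 2.9]
width: 0.0272
gripper_force: 61.5
```

```bash
python3 -m pendant '[{"dx":0,"dy":0,"dz":0,"rx":0,"ry":0,"rz":0,"hand":0.06},{"dx":0,"dy":0,"dz":0,"rx":0,"ry":0,"rz":0,"hand":0.06},{"dx":0,"dy":0,"dz":0,"rx":0,"ry":0,"rz":0,"hand":0.06},{"dx":0,"dy":0,"dz":0,"rx":0,"ry":0,"rz":0,"hand":0.06},{"dx":0,"dy":0,"dz":-0.02,"rx":0,"ry":0,"rz":0,"hand":0.06},{"dx":0,"dy":0,"dz":-0.03,"rx":0,"ry":0,"rz":0,"hand":0.06},{"dx":0,"dy":0,"dz":-0.03,"rx":0,"ry":0,"rz":0,"hand":0.06},{"dx":0,"dy":0,"dz":-0.02,"rx":0,"ry":0,"rz":-0.6,"hand":0.06},{"dx":0,"dy":0,"dz":0,"rx":0,"ry":0,"rz":0,"hand":0.06}]' 60
python3 -m pendant '[{"dx":0.03,"dy":0,"dz":0,"rx":0,"ry":0,"rz":0,"hand":0.07},{"dx":0.03,"dy":-0.001,"dz":0,"rx":0,"ry":0,"rz":0,"hand":0.07},{"dx":0.03,"dy":-0.001,"dz":0,"rx":0,"ry":0,"rz":0,"hand":0.07},{"dx":0.03,"dy":-0.001,"dz":0,"rx":0,"ry":0,"rz":0,"hand":0.07},{"dx":0.03,"dy":0,"dz":0,"rx":0,"ry":0,"rz":0,"hand":0.07},{"dx":0.03,"dy":0,"dz":0,"rx":0,"ry":0,"rz":0,"hand":0.07},{"dx":0.03,"dy":0,"dz":0.01,"rx":0,"ry":0,"rz":0,"hand":0.07},{"dx":0.03,"dy":0,"dz":0.02,"rx":0,"ry":0,"rz":0,"hand":0.07},{"dx":0.03,"dy":0,"dz":0.03,"rx":0,"ry":0,"rz":0,"hand":0.07},{"dx":0,"dy":0,"dz":0.03,"rx":0,"ry":0,"rz":0,"hand":0.07},{"dx":0,"dy":0,"dz":0.03,"rx":0,"ry":0,"rz":0,"hand":0.07},{"dx":0,"dy":0,"dz":0,"rx":0,"ry":0,"rz":0,"hand":0.07}]'
python3 - <<'E'
from h import *
print(manip.get_state()['position'],manip.get_state()['ee_rot'])
w=cam('wrist');s=cam('side')
P=lambda x,y,z:[.6345+x-.0112*y,-.0885+y+.0112*x,z]
im=cv2.cvtColor(w['frame'],cv2.COLOR_RGB2BGR)
for q in [P(0,.0,.055),P(0,.17,.055),P(-.02,.195,.055),P(.02,.195,.055),P(0,.115,.055)]:
    u=proj(w,q)[0]; print(np.round(u)); cv2.circle(im,tuple(int(v) for v in u),2,(0,255,0),-1) if abs(u).max()<2000 else 0
o=np.zeros((600,800,3),np.uint8);o[:375,:500]=cv2.resize(im,(500,375)); a=cv2.resize(s['frame'][165:265,250:345,::-1],None,fx=3.15,fy=3.15,interpolation=cv2.INTER_CUBIC);o[:315,500:799]=a[:315,:299];cv2.imwrite('pics/c5.png',o[:380])
E
```

```text
clock: 10.03
position: [0.636, -0.2402, 0.3852]
ee_rot: [0.004, 0.703, 0.711, 0.001]
contact_force: [-0.6, 0.6, 1.3]
width: 0.0601
gripper_force: 0.0
clock: 11.03
position: [0.6243, 0.0308, 0.2524]
ee_rot: [-0.006, 0.703, 0.711, -0.005]
contact_force: [-0.6, 0.2, -1.6]
width: 0.0699
gripper_force: 0.0
[0.62428586 0.03083516 0.25243908] [-0.00589766  0.70294113  0.71120398 -0.0052802 ]
[270. 268.]
[272. 114.]
[252.  88.]
[294.  88.]
[272. 169.]
```

View pics/c5.png

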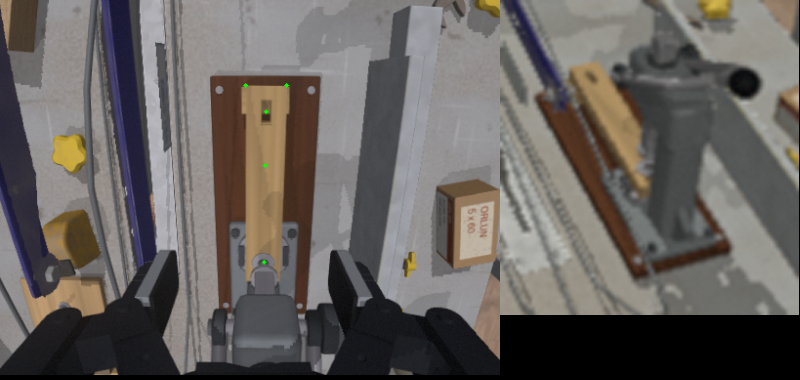

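The green marks sit on the bar's corners, slot and ram, so the model fits. The lever is back up, with its ball at (742,82).

```bash
python3 -m pendant '[{"dx":0,"dy":0,"dz":0.035,"rx":0,"ry":0,"rz":0,"hand":0.075},{"dx":0,"dy":0,"dz":0.035,"rx":0,"ry":0,"rz":0,"hand":0.075},{"dx":0,"dy":0,"dz":0.035,"rx":0,"ry":0,"rz":0,"hand":0.075},{"dx":0,"dy":0,"dz":0.02,"rx":0,"ry":0,"rz":0,"hand":0.075},{"dx":0,"dy":0,"dz":0.01,"rx":0,"ry":0,"rz":0,"hand":0.075},{"dx":0,"dy":0,"dz":0,"rx":0,"ry":0,"rz":0,"hand":0.075},{"dx":0,"dy":0,"dz":0,"rx":0,"ry":0,"rz":0,"hand":0.075},{"dx":0,"dy":0,"dz":0,"rx":0,"ry":0,"rz":0,"hand":0.075}]'
```

```text
clock: 11.8
position: [0.6314, 0.0295, 0.1282]
ee_rot: [0.002, 0.704, 0.711, 0.002]
contact_force: [0.1, -0.6, -0.3]
width: 0.0752
gripper_force: 0.0
```

```bash
python3 -m pendant '[{"dx":-0.003,"dy":0.0015,"dz":0.02,"rx":0,"ry":0,"rz":0,"hand":0.075},{"dx":0,"dy":0,"dz":0.02,"rx":0,"ry":0,"rz":0,"hand":0.075},{"dx":0,"dy":0,"dz":0.02,"rx":0,"ry":0,"rz":0,"hand":0.075},{"dx":0,"dy":0,"dz":0.02,"rx":0,"ry":0,"rz":0,"hand":0.075},{"dx":0,"dy":0,"dz":0.012,"rx":0,"ry":0,"rz":0,"hand":0.075},{"dx":0,"dy":0,"dz":0.009,"rx":0,"ry":0,"rz":0,"hand":0.075},{"dx":0,"dy":0,"dz":0,"rx":0,"ry":0,"rz":0,"hand":0.075},{"dx":0,"dy":0,"dz":0,"rx":0,"ry":0,"rz":0,"hand":0.075},{"dx":0,"dy":0,"dz":0,"rx":0,"ry":0,"rz":0,"hand":0.075}]'
```

```text
clock: 12.55
position: [0.6323, 0.0268, 0.0261]
ee_rot: [0.001, 0.703, 0.711, 0.001]
contact_force: [0.0, -0.0, -0.3]
width: 0.075
gripper_force: 0.0
```

```bash
python3 -m pendant '[{"dx":0,"dy":0,"dz":0,"rx":0,"ry":0,"rz":0,"hand":0.03},{"dx":0,"dy":0,"dz":0,"rx":0,"ry":0,"rz":0,"hand":0.03},{"dx":0,"dy":0,"dz":0,"rx":0,"ry":0,"rz":0,"hand":0.03},{"dx":0,"dy":0,"dz":0,"rx":0,"ry":0,"rz":0,"hand":0.03},{"dx":0,"dy":0,"dz":0,"rx":0,"ry":0,"rz":0,"hand":0.03},{"dx":0,"dy":0,"dz":0,"rx":0,"ry":0,"rz":0,"hand":0.03},{"dx":0,"dy":0,"dz":0,"rx":0,"ry":0,"rz":0,"hand":0.03}]' 80
```

```text
clock: 13.13
position: [0.6318, 0.0269, 0.0256]
ee_rot: [0.001, 0.703, 0.711, 0.001]
contact_force: [0.1, 0.2, 6.5]
width: 0.039
gripper_force: 81.2
```

```bash
python3 -m pendant '[{"dx":0,"dy":0,"dz":-0.003,"rx":0,"ry":0,"rz":0,"hand":0.03},{"dx":0,"dy":0,"dz":-0.004,"rx":0,"ry":0,"rz":0,"hand":0.03},{"dx":0,"dy":0,"dz":0,"rx":0,"ry":0,"rz":0,"hand":0.03},{"dx":0,"dy":0,"dz":0,"rx":0,"ry":0,"rz":0,"hand":0.03}]' 80
```

```text
clock: 13.47
position: [0.6306, 0.0269, 0.0313]
ee_rot: [-0.0, 0.703, 0.711, -0.0]
contact_force: [-0.9, -0.8, -1.7]
width: 0.0386
gripper_force: 80.4
```

```bash
python3 -m pendant '[{"dx":0.01,"dy":0.001,"dz":0,"rx":0,"ry":0,"rz":0,"hand":0.03},{"dx":0.014,"dy":0,"dz":0,"rx":0,"ry":0,"rz":0,"hand":0.03},{"dx":0.014,"dy":0,"dz":0,"rx":0,"ry":0,"rz":0,"hand":0.03},{"dx":0.014,"dy":0,"dz":0,"rx":0,"ry":0,"rz":0,"hand":0.03},{"dx":0.014,"dy":0,"dz":0,"rx":0,"ry":0,"rz":0,"hand":0.03},{"dx":0.014,"dy":0,"dz":0,"rx":0,"ry":0,"rz":0,"hand":0.03},{"dx":0.014,"dy":0,"dz":0,"rx":0,"ry":0,"rz":0,"hand":0.03},{"dx":0.014,"dy":0,"dz":0,"rx":0,"ry":0,"rz":0,"hand":0.03},{"dx":0.01,"dy":0,"dz":0,"rx":0,"ry":0,"rz":0,"hand":0.03},{"dx":0,"dy":0,"dz":0,"rx":0,"ry":0,"rz":0,"hand":0.03},{"dx":0,"dy":0,"dz":0,"rx":0,"ry":0,"rz":0,"hand":0.03}]' 80
```

```text
clock: 14.38
position: [0.632, 0.0685, 0.0334]
ee_rot: [0.057, 0.672, 0.735, -0.063]
contact_force: [3.2, -102.8, -6.0]
width: 0.0389
gripper_force: 136.9
```

The move stalled at y = 0.0685: the fingertips (z 0.033) have run against the packing, whose top is at 0.037. I'll back off now and raise the bar so the tips clear it.

```bash
python3 -m pendant '[{"dx":-0.03,"dy":0,"dz":0,"rx":0,"ry":0,"rz":0,"hand":0.03},{"dx":-0.03,"dy":0,"dz":0,"rx":0,"ry":0,"rz":0,"hand":0.03},{"dx":-0.024,"dy":0,"dz":0,"rx":0,"ry":0,"rz":0,"hand":0.03},{"dx":0,"dy":0,"dz":0,"rx":0,"ry":0,"rz":0,"hand":0.03},{"dx":0,"dy":0,"dz":0,"rx":0,"ry":0,"rz":0,"hand":0.03},{"dx":0,"dy":0,"dz":0,"rx":0,"ry":0,"rz":0,"hand":0.03}]' 80
python3 - <<'E'
from h import *
w=cam('wrist');s=cam('side')
o=np.zeros((400,800,3),np.uint8);o[:375,:500]=cv2.resize(w['frame'][:,:,::-1],(500,375)); a=cv2.resize(s['frame'][165:265,250:345,::-1],None,fx=3.15,fy=3.15,interpolation=cv2.INTER_CUBIC);o[:315,500:799]=a[:315,:299];cv2.imwrite('pics/c6.png',o[:380])
E
```

```text
clock: 14.88
position: [0.6313, 0.0628, 0.0313]
ee_rot: [-0.0, 0.703, 0.711, 0.0]
contact_force: [-0.1, -0.2, -1.9]
width: 0.0384
gripper_force: 85.9
```

View pics/c6.png

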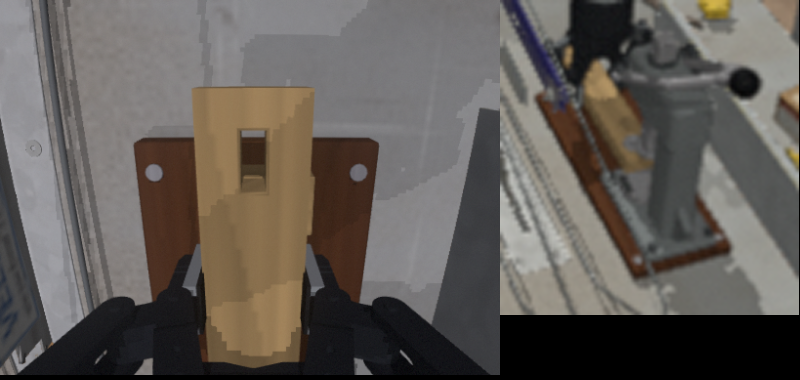

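The wrist view shows the bar straight in the fingers, with the slot at (253,160). The packing edge stands out past its right side at (313,205). I'll lift 11 mm more so the tips clear the packing, while the bar stays under the ram foot.

```bash
python3 -m pendant '[{"dx":0,"dy":0,"dz":-0.006,"rx":0,"ry":0,"rz":0,"hand":0.03},{"dx":0,"dy":0,"dz":-0.005,"rx":0,"ry":0,"rz":0,"hand":0.03},{"dx":0,"dy":0,"dz":0,"rx":0,"ry":0,"rz":0,"hand":0.03},{"dx":0.01,"dy":0,"dz":0,"rx":0,"ry":0,"rz":0,"hand":0.03},{"dx":0.01,"dy":0,"dz":0,"rx":0,"ry":0,"rz":0,"hand":0.03},{"dx":0,"dy":0,"dz":0,"rx":0,"ry":0,"rz":0,"hand":0.03}]' 80
```

```text
clock: 15.48
position: [0.631, 0.0834, 0.0424]
ee_rot: [-0.001, 0.703, 0.711, 0.0]
contact_force: [-1.2, 0.3, -2.5]
width: 0.0385
gripper_force: 85.9
```

Free. I'll draw it on out.

```bash
python3 -m pendant '[{"dx":0.014,"dy":0,"dz":0,"rx":0,"ry":0,"rz":0,"hand":0.03},{"dx":0.014,"dy":0,"dz":0,"rx":0,"ry":0,"rz":0,"hand":0.03},{"dx":0.014,"dy":0,"dz":0,"rx":0,"ry":0,"rz":0,"hand":0.03},{"dx":0.014,"dy":0,"dz":0,"rx":0,"ry":0,"rz":0,"hand":0.03},{"dx":0.012,"dy":0,"dz":0,"rx":0,"ry":0,"rz":0,"hand":0.03},{"dx":0,"dy":0,"dz":0,"rx":0,"ry":0,"rz":0,"hand":0.03}]' 80; python3 -m pendant '[{"dx":0,"dy":0,"dz":-0.02,"rx":0,"ry":0,"rz":0,"hand":0.03},{"dx":0,"dy":0,"dz":-0.025,"rx":0,"ry":0,"rz":0,"hand":0.03},{"dx":0,"dy":0,"dz":-0.025,"rx":0,"ry":0,"rz":0,"hand":0.03},{"dx":0,"dy":0,"dz":-0.025,"rx":0,"ry":0,"rz":0,"hand":0.03},{"dx":0,"dy":0,"dz":-0.025,"rx":0,"ry":0,"rz":0,"hand":0.03},{"dx":0,"dy":0,"dz":-0.025,"rx":0,"ry":0,"rz":0,"hand":0.03},{"dx":0,"dy":0,"dz":-0.025,"rx":0,"ry":0,"rz":0,"hand":0.03},{"dx":0,"dy":0,"dz":-0.025,"rx":0,"ry":0,"rz":0,"hand":0.03},{"dx":0,"dy":0,"dz":-0.025,"rx":0,"ry":0,"rz":0,"hand":0.03},{"dx":0,"dy":0,"dz":-0.025,"rx":0,"ry":0,"rz":0,"hand":0.03},{"dx":0,"dy":0,"dz":-0.01,"rx":0,"ry":0,"rz":0,"hand":0.03},{"dx":0,"dy":0,"dz":0,"rx":0,"ry":0,"rz":0,"hand":0.03}]' 80
```

```text
clock: 15.98
position: [0.6304, 0.1522, 0.0424]
ee_rot: [-0.0, 0.702, 0.712, 0.001]
contact_force: [-0.7, 0.3, -1.8]
width: 0.0388
gripper_force: 85.9
clock: 16.98
position: [0.6318, 0.1489, 0.3005]
ee_rot: [0.002, 0.703, 0.711, 0.002]
contact_force: [0.6, -0.2, -1.1]
width: 0.0388
gripper_force: 86.0
```

```bash
python3 -m pendant '[{"dx":0,"dy":-0.022,"dz":0,"rx":0,"ry":0,"rz":0,"hand":0.03},{"dx":0,"dy":-0.022,"dz":0,"rx":0,"ry":0,"rz":0,"hand":0.03},{"dx":0,"dy":-0.022,"dz":0,"rx":0,"ry":0,"rz":0,"hand":0.03},{"dx":0,"dy":-0.022,"dz":0,"rx":0,"ry":0,"rz":0,"hand":0.03},{"dx":0,"dy":-0.022,"dz":0,"rx":0,"ry":0,"rz":0,"hand":0.03},{"dx":0,"dy":-0.022,"dz":0,"rx":0,"ry":0,"rz":0,"hand":0.03},{"dx":0,"dy":0,"dz":0,"rx":0,"ry":0,"rz":0,"hand":0.03}]' 80; python3 -m pendant '[{"dx":-0.025,"dy":0,"dz":0,"rx":0,"ry":0,"rz":0,"hand":0.03},{"dx":-0.03,"dy":0,"dz":0,"rx":0,"ry":0,"rz":0,"hand":0.03},{"dx":-0.03,"dy":0,"dz":0,"rx":0,"ry":0,"rz":0,"hand":0.03},{"dx":-0.03,"dy":0,"dz":0,"rx":0,"ry":0,"rz":0,"hand":0.03},{"dx":-0.03,"dy":0,"dz":0,"rx":0,"ry":0,"rz":0,"hand":0.03},{"dx":-0.03,"dy":0,"dz":0,"rx":0,"ry":0,"rz":0,"hand":0.03},{"dx":-0.03,"dy":0,"dz":0,"rx":0,"ry":0,"rz":0,"hand":0.03},{"dx":-0.03,"dy":0,"dz":0,"rx":0,"ry":0,"rz":0,"hand":0.03},{"dx":-0.03,"dy":0,"dz":0,"rx":0,"ry":0,"rz":0,"hand":0.03},{"dx":-0.03,"dy":0,"dz":0,"rx":0,"ry":0,"rz":0,"hand":0.03},{"dx":-0.02,"dy":0,"dz":0,"rx":0,"ry":0,"rz":0,"hand":0.03},{"dx":0,"dy":0,"dz":0,"rx":0,"ry":0,"rz":0,"hand":0.03}]' 80
python3 -m pendant '[{"dx":0,"dy":0,"dz":0,"rx":0,"ry":0,"rz":0,"hand":0.03},{"dx":0,"dy":0,"dz":0,"rx":0,"ry":0,"rz":0,"hand":0.03},{"dx":0,"dy":0,"dz":0,"rx":0,"ry":0,"rz":0,"hand":0.03}]' 80
python3 - <<'E'
from h import *
print(manip.get_state()['position'],manip.get_state()['ee_rot'])
w=cam('wrist');s=cam('side')
o=np.zeros((600,800,3),np.uint8);o[:375,:500]=cv2.resize(w['frame'][:,:,::-1],(500,375),interpolation=cv2.INTER_AREA)
a=cv2.resize(s['frame'][120:330,200:290,::-1],None,fx=2.85,fy=2.85,interpolation=cv2.INTER_CUBIC);o[:598,500:756]=a[:598,:256]
for i,q in enumerate([(.3542,-.2866,.0282),(.3536,-.2745,.0368)]):
  for y in(-.085,.085): print(proj(w,[q[0]-q[2]*y,q[1]+y,.067])[0])
cv2.imwrite('pics/c7.png',o)
E
```

```text
clock: 17.57
position: [0.493, 0.1473, 0.2957]
ee_rot: [-0.002, 0.703, 0.711, -0.003]
contact_force: [-0.9, -0.4, -3.0]
width: 0.0388
gripper_force: 86.0
clock: 18.57
position: [0.5015, -0.1717, 0.2951]
ee_rot: [-0.0, 0.705, 0.709, -0.002]
contact_force: [0.1, 0.5, -2.1]
width: 0.0389
gripper_force: 85.9
clock: 18.82
position: [0.5016, -0.1664, 0.2967]
ee_rot: [-0.001, 0.703, 0.711, 0.0]
contact_force: [1.1, -0.6, -1.1]
width: 0.0385
gripper_force: 85.9
[ 0.50159969 -0.16643888  0.29669051] [-8.11756724e-04  7.03064872e-01  7.11125254e-01  4.36569477e-06]
[147.87029241 310.3042208 ]
[129.21236645 186.97400752]
[146.98175615 302.66198403]
[126.95638271 176.81141378]
```

View pics/c7.png

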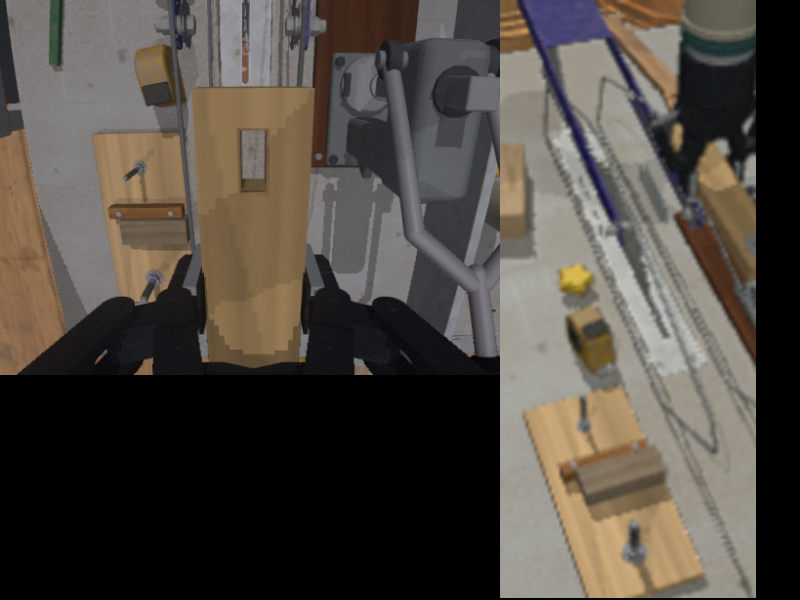

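The left panel shows the bar with its slot at (239-267, 129-191). Beside it is the jig, with its left back corner at (95,133), the thin stud's top at (127,178) and the thick stud's top near (145,301). The right panel shows the jig corners at (524,408), (626,390) and (702,575), and the stud tops at (583,398) and (633,522).

```bash
python3 - <<'E'
from h import *
w=cam('wrist');s=cam('side'); st=manip.get_state(); Rt=q2R(st['ee_rot'])
print(np.round(st['position'],4),np.round(Rt,4).tolist())
k=500/512
# bar in tool
zt=st['position'][2]+.0294
P=atz(w,np.array([[193,88],[314,88],[240,129],[267,129],[240,191],[266,191]])/k,[zt]*6)
T=(Rt.T@(P-st['position']).T).T; print('tool',np.round(T,4).tolist())
k1,o1=3.4,[200,165]; k2,o2=2.85,[200,120]
obs=[(s,np.array([[30,340],[143,310],[243,530],[113,573],[160,472],[99,322]])/k1+o1,[0,1,2,3,4,5],.5),
 (s,(np.array([[524,408],[626,390],[702,575],[633,522],[583,398]])-[500,0])/k2+o2,[0,1,2,4,5],.5),
 (w,np.array([[95,133],[145,301],[127,178.5]])/k,[0,4,5],1)]
L=np.array([[-.06,.13,.012],[.06,.13,.012],[.06,-.13,.012],[-.06,-.13,.012],[0,-.085,.067],[0,.085,.067]])
def res(p,sel=None):
    c,s_=np.cos(p[2]),np.sin(p[2]); W=np.c_[p[0]+c*L[:,0]-s_*L[:,1],p[1]+s_*L[:,0]+c*L[:,1],L[:,2]]
    return np.concatenate([(wt*(proj(d,W[i])-uv)).ravel() for d,uv,i,wt in (obs if sel is None else [obs[j] for j in sel])])
for sel in (None,[0],[1],[2]):
    r=least_squares(res,[.354,-.285,.03],args=(sel,)); print(sel,np.round(r.x,4),np.degrees(r.x[2]),np.round(r.fun,1).tolist())
g=cv2.cvtColor(w['frame'],cv2.COLOR_RGB2GRAY)
for c,r in ((132,178),(150,300)):
    print(c-14,r-18); print('\n'.join(' '.join('%2d'%(v//10) for v in row) for row in g[r-18:r+18,c-14:c+18]))
E
```

```text
[ 0.5019 -0.1666  0.2975] [[-0.0118, 0.9999, 0.0002], [0.9999, 0.0118, 0.0001], [0.0001, 0.0002, -1.0]]
tool [[0.0801, -0.0203, -0.0294], [0.0801, 0.0193, -0.0294], [0.0666, -0.005, -0.0294], [0.0666, 0.0041, -0.0294], [0.0445, -0.0053, -0.0294], [0.0445, 0.004, -0.0294]]
None [ 0.3559 -0.2827  0.0136] 0.7806903108099669 [-0.1, -1.0, 0.6, -1.3, 0.2, -0.3, -0.6, -0.1, 0.1, -0.4, 0.2, -0.9, 0.1, -0.1, -0.5, -1.6, 0.5, -0.7, 0.2, -0.1, 0.2, -0.9, -1.0, 1.0, -0.8, -0.7, 1.1, 0.7]
[0] [ 0.3542 -0.2866  0.0282] 1.6161708823907401 [-0.5, -0.3, 0.2, -0.8, 0.4, 0.2, -0.3, 0.6, 0.2, 0.2, -0.1, -0.3]
[1] [ 0.3536 -0.2866 -0.0009] -0.04934429838596821 [0.1, 0.2, -0.4, -1.1, 0.1, 0.2, -0.1, 0.7, 0.2, -0.4]
[2] [ 0.3563 -0.2821  0.016 ] 0.9187890695526245 [-0.9, 0.6, -0.4, -1.1, 1.2, 0.2]
118 160
14 13 13 13 13 13 12 12 12 13 12 13 13 13 13 13 14 14 13 13 13 13 13 13 13 12 12 13 13 12 12 11
13 13 14 13 13 13 12 12 12 12 13 12 13 13 13 13 14 14 14 13 13 13 13 13 13 13 13 12 12 12 11 11
14 13 13 13 13 13 12 12 12 12 12 12 12 13 13 13 13 14 13 13 13 13 13 13 13 13 12 12 11 11 11 12
13 14 13 13 13 13 
[... 5913 characters left out ...]
2  2  2  2  2  2  2  2  2  2
 2  2 12 12 12 11 11 11 11  8  6  6  4  2  2  2  2  2  2  2  2  2  2  2  2  2  2  2  2  2  2  2
 2  2  8 11  8  6  6  3  2  2  2  2  2  2  2  2  2  2  2  2  2  2  2  2  2  2  2  2  2  2  2  2
 2  2  3  2  1  2  1  2  2  2  2  2  2  2  2  2  2  2  2  2  2  2  2  2  2  2  2  2  2  2  2  2
 2  2  1  1  2  1  2  2  2  2  2  2  2  2  2  2  2  2  2  2  2  2  2  2  2  2  2  2  2  2  2  2
 2  2  1  2  2  2  2  2  2  2  2  2  2  2  2  2  2  2  2  2  2  2  2  2  2  2  2  2  2  2  2  2
 2  2  1  2  2  2  2  1  2  2  2  2  2  2  2  2  2  2  2  2  2  2  2  2  2  2  2  2  2  2  2  2
 2  1  1  1  1  2  2  2  2  2  2  2  2  2  2  2  2  2  2  2  2  2  2  2  2  2  2  2  2  2  2  2
```

```bash
python3 - <<'E'
from h import *
w=cam('wrist');s=cam('side'); st=manip.get_state(); p=st['position'];Rt=q2R(st['ee_rot'])
P=atz(w,[[128.2,181.7],[146.7,306]],[.067]*2); d=P[0]-P[1]; print(P,np.hypot(*d[:2]),'yaw',np.degrees(np.arctan2(-d[0],d[1])))
for q,(x,y) in zip(P,((0,0),(0,0))): print('side px',proj(s,q))
m=P.mean(0); a=np.arctan2(-d[0],d[1]); ux=np.array([-np.sin(a),np.cos(a)]); uy=np.array([np.cos(a),np.sin(a)])
tcp=m[:2]+ux*.0295+uy*.0005; print('TCP target',tcp,'tool shift now',Rt.T@(np.r_[tcp,.0706]-p),'tool yaw',np.degrees(np.arctan2(-Rt[0,0],Rt[1,0])))
E
```

```text
[[ 0.35165671 -0.19594152  0.067     ]
 [ 0.35614058 -0.36586535  0.067     ]] 0.16998297665738488 yaw 1.5115440050067397
side px [[228.45196416 257.72110938]]
side px [[246.64409772 302.51943439]]
TCP target [ 0.35362031 -0.25140051] tool shift now [-0.08278979 -0.14931878  0.22691679] tool yaw 0.6540288262154743
```

```bash
python3 -m pendant '[{"dx":-0.008,"dy":-0.015,"dz":0,"rx":0,"ry":0,"rz":-0.43,"hand":0.03},{"dx":-0.008,"dy":-0.015,"dz":0,"rx":0,"ry":0,"rz":-0.43,"hand":0.03},{"dx":-0.008,"dy":-0.015,"dz":0,"rx":0,"ry":0,"rz":0,"hand":0.03},{"dx":-0.008,"dy":-0.015,"dz":0,"rx":0,"ry":0,"rz":0,"hand":0.03},{"dx":-0.008,"dy":-0.015,"dz":0,"rx":0,"ry":0,"rz":0,"hand":0.03},{"dx":-0.008,"dy":-0.015,"dz":0,"rx":0,"ry":0,"rz":0,"hand":0.03},{"dx":-0.008,"dy":-0.015,"dz":0,"rx":0,"ry":0,"rz":0,"hand":0.03},{"dx":-0.008,"dy":-0.015,"dz":0,"rx":0,"ry":0,"rz":0,"hand":0.03},{"dx":-0.008,"dy":-0.015,"dz":0,"rx":0,"ry":0,"rz":0,"hand":0.03},{"dx":-0.008,"dy":-0.015,"dz":0,"rx":0,"ry":0,"rz":0,"hand":0.03},{"dx":0,"dy":0,"dz":0,"rx":0,"ry":0,"rz":0,"hand":0.03},{"dx":0,"dy":0,"dz":0,"rx":0,"ry":0,"rz":0,"hand":0.03}]' 80
python3 -m pendant '[{"dx":0,"dy":0,"dz":0.015,"rx":0,"ry":0,"rz":0,"hand":0.03},{"dx":0,"dy":0,"dz":0.02,"rx":0,"ry":0,"rz":0,"hand":0.03},{"dx":0,"dy":0,"dz":0.02,"rx":0,"ry":0,"rz":0,"hand":0.03},{"dx":0,"dy":0,"dz":0.02,"rx":0,"ry":0,"rz":0,"hand":0.03},{"dx":0,"dy":0,"dz":0.02,"rx":0,"ry":0,"rz":0,"hand":0.03},{"dx":0,"dy":0,"dz":0.02,"rx":0,"ry":0,"rz":0,"hand":0.03},{"dx":0,"dy":0,"dz":0.02,"rx":0,"ry":0,"rz":0,"hand":0.03},{"dx":0,"dy":0,"dz":0.015,"rx":0,"ry":0,"rz":0,"hand":0.03},{"dx":0,"dy":0,"dz":0,"rx":0,"ry":0,"rz":0,"hand":0.03},{"dx":0,"dy":0,"dz":0,"rx":0,"ry":0,"rz":0,"hand":0.03},{"dx":0,"dy":0,"dz":0,"rx":0,"ry":0,"rz":0,"hand":0.03}]' 80
cat > chk.py <<'E'
from h import *
st=manip.get_state(); p=st['position'];Rt=q2R(st['ee_rot'])
t=np.array([.35362,-.25140,.0706]); print(p,'shift',np.round(Rt.T@(t-p),4),'yaw',np.degrees(np.arctan2(-Rt[0,0],Rt[1,0])),'tilt deg x,y',np.degrees(Rt[2,0]),np.degrees(Rt[2,1]),'qd',np.abs(st['qd']).max())
for n,x in (('bush',-.1145),('slot',.0555)): print(n,np.round(p+Rt@[x,-.0005,-.0114],4))
E
python3 chk.py
```

```text
clock: 20.12
position: [0.3536, -0.2509, 0.2977]
ee_rot: [0.0, 0.699, 0.716, 0.0]
contact_force: [0.7, 0.1, -1.6]
width: 0.0391
gripper_force: 85.9
clock: 21.03
position: [0.3549, -0.2513, 0.1483]
ee_rot: [0.001, 0.698, 0.716, 0.0]
contact_force: [0.6, 0.4, -1.4]
width: 0.0389
gripper_force: 85.9
[ 0.35489347 -0.25131043  0.14828343] shift [ 0.     -0.0014  0.0777] yaw 1.4957378644329342 tilt deg x,y -0.06754363555179363 0.08879486218830959 qd 0.013481296237284304
bush [ 0.3574 -0.3658  0.1598]
slot [ 0.3529 -0.1958  0.1596]
```

```bash
python3 -m pendant '[{"dx":0,"dy":-0.001,"dz":0.01,"rx":0,"ry":0,"rz":0,"hand":0.03},{"dx":0,"dy":0,"dz":0.015,"rx":0,"ry":0,"rz":0,"hand":0.03},{"dx":0,"dy":0,"dz":0.015,"rx":0,"ry":0,"rz":0,"hand":0.03},{"dx":0,"dy":0,"dz":0.012,"rx":0,"ry":0,"rz":0,"hand":0.03},{"dx":0,"dy":0,"dz":0.01,"rx":0,"ry":0,"rz":0,"hand":0.03},{"dx":0,"dy":0,"dz":0.007,"rx":0,"ry":0,"rz":0,"hand":0.03},{"dx":0,"dy":0,"dz":0.005,"rx":0,"ry":0,"rz":0,"hand":0.03},{"dx":0,"dy":0,"dz":0.002,"rx":0,"ry":0,"rz":0,"hand":0.03},{"dx":0,"dy":0,"dz":0,"rx":0,"ry":0,"rz":0,"hand":0.03},{"dx":0,"dy":0,"dz":0,"rx":0,"ry":0,"rz":0,"hand":0.03},{"dx":0,"dy":0,"dz":0,"rx":0,"ry":0,"rz":0,"hand":0.03},{"dx":0,"dy":0,"dz":0,"rx":0,"ry":0,"rz":0,"hand":0.03}]' 80; python3 chk.py
python3 - <<'E'
from h import *
w=cam('wrist'); g=cv2.cvtColor(w['frame'],cv2.COLOR_RGB2GRAY)
c0,c1,r0,r1=240,280,80,205
print('bar end/slot cols 180-330 row 160:',(g[160,190:330:2]//10).tolist())
print('col 259 rows 80-210:',(g[80:210:2,259]//10).tolist())
print('stud thin px',proj(w,[.35166,-.19594,.067]))
print('\n'.join(' '.join('%2d'%(v//10) for v in row) for row in g[126:200:2,240:280]))
E
```

```text
clock: 22.03
position: [0.3531, -0.2513, 0.0719]
ee_rot: [0.001, 0.698, 0.716, 0.0]
contact_force: [-0.2, 0.1, -2.5]
width: 0.0387
gripper_force: 85.9
[ 0.35309984 -0.25128274  0.07186886] shift [-0.0001  0.0005  0.0013] yaw 1.4592534503569023 tilt deg x,y -0.0486338160193076 0.05154038213144544 qd 0.002682430950517868
bush [ 0.3555 -0.3657  0.0834]
slot [ 0.3512 -0.1958  0.0832]
bar end/slot cols 180-330 row 160: [12, 12, 12, 12, 12, 10, 10, 10, 10, 9, 10, 10, 9, 9, 10, 10, 10, 10, 10, 10, 10, 10, 10, 10, 10, 10, 10, 8, 5, 10, 11, 10, 7, 7, 7, 7, 7, 7, 8, 10, 9, 6, 7, 9, 9, 9, 9, 9, 9, 9, 9, 9, 10, 9, 10, 9, 9, 9, 9, 9, 9, 9, 9, 9, 9, 9, 9, 9, 9, 9]
col 259 rows 80-210: [11, 12, 12, 11, 9, 11, 11, 11, 11, 11, 11, 11, 11, 11, 11, 11, 11, 11, 11, 11, 11, 11, 11, 11, 11, 11, 8, 4, 3, 3, 5, 5, 6, 6, 6, 5, 5, 7, 7, 7, 7, 7, 7, 7, 7, 7, 7, 7, 7, 7, 7, 7, 7, 7, 7, 7, 7, 7, 7, 9, 9, 9, 9, 9, 9]
stud thin px [[260.33591536 145.9486572 ]]
10 10 10 10 10 10 10 10 10 10 10 10 10 10 10 10 10 10 11 11 11 11 11 11 11 11 11 11 11 11 11 11 11 11 10 10 10 10 10 10
10 10 10 10 10 10 10 10 10 10 10 10 
[... 3583 characters left out ...]
7  4  4  5  7  7  7  7  7  7  7  7  7  7  7  7  7  7  7  7  6  7  7  6  4  5  7  8  8  8  9  9  9  9
10 10 10 10  9  8  7  4  6  7  7  7  7  7  7  7  7  7  7  7  7  7  7  7  7  7  7  7  7  6  4  5  7  8  8  8  9  9  9  9
10 10 10 10  9  8  7  4  6  7  7  7  7  7  7  7  7  7  7  7  7  7  7  7  7  7  7  7  7  6  5  5  7  8  8  8  9  9  9  9
10 10 10 10  9  9  7  6  7  7  7  6  7  7  7  7  7  7  7  7  7  7  7  7  7  7  7  7  7  7  7  7  8  9  8  8  9  9  9  9
10  9  9  9  9  8  7  5  5  5  5  5  5  5  5  6  5  6  6  7  7  7  7  8  8  8  8  8  8  8  8  8  8  8  8  8  9  9  9  9
10  9  9  9  9  8  8  8  8  8  8  9  9  9  9  9  9  9  9  9  9  9  9  9  9  9  9  9  9  9  8  9  8  8  8  8  9  9  9  9
```

The thin stud's top shows through the slot, centred at column 259 against the slot's own centre of 259, and within about 1 px of its predicted place. I'll trim the height by 1 mm, settle and hand in.

```bash
python3 -m pendant '[{"dx":0,"dy":0,"dz":0.001,"rx":0,"ry":0,"rz":0,"hand":0.03},{"dx":0,"dy":0,"dz":0,"rx":0,"ry":0,"rz":0,"hand":0.03},{"dx":0,"dy":0,"dz":0,"rx":0,"ry":0,"rz":0,"hand":0.03},{"dx":0,"dy":0,"dz":0,"rx":0,"ry":0,"rz":0,"hand":0.03},{"dx":0,"dy":0,"dz":0,"rx":0,"ry":0,"rz":0,"hand":0.03},{"dx":0,"dy":0,"dz":0,"rx":0,"ry":0,"rz":0,"hand":0.03}]' 80; python3 chk.py && python3 -c "
from rig import manip; print(manip.sign_off())"
```

```text
clock: 22.58
position: [0.3528, -0.251, 0.0704]
ee_rot: [0.0, 0.698, 0.716, 0.0]
contact_force: [-1.2, -0.1, -2.0]
width: 0.0387
gripper_force: 85.9
[ 0.35279958 -0.25097363  0.07040522] shift [-0.0004  0.0008 -0.0002] yaw 1.4597425361816352 tilt deg x,y -0.0011920745919128794 0.0047565612875693965 qd 0.001742182926936465
bush [ 0.3552 -0.3654  0.0818]
slot [ 0.3509 -0.1955  0.0818]
the job is handed in; nothing more can be done
None
```

Handed in at 22.6 s: lever pulled to its stop and eased back up, and the bar held level and still about 15 mm above the studs, slot seen over the thin one; bush position (in the bar and over the thick stud) not seen directly, and while drawing the bar out the fingertips hit the packing, reading 103 N at the wrist, before I backed off and lifted over it.

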